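# Draw an air sample with the bench pump

### The job

Take the long detector tube out of the rack and stand it fully home in the inlet socket on top of the air-sampling pump, and let go of it. Then pull the pump's spring-return handle straight out until its pointer is level with the index tab and keep it there: finish while still gripping the handle at the mark, do not let it go. Leave the short tubes, the index tab, the meter and the steel can as they are.

Things in the scene. Friction and masses are not known exactly. Their poses are not given: they have to be found in the camera images.
- tube: the long detector tube: white cylinder 16 mm in diameter, 120 mm long, with a grey collar 19 mm in diameter on its top 14 mm and a chamfered foot; about 30 g. Origin at the centre of its foot, z along the tube to the collar. It starts standing in one of the three rack holes; its middle can be gripped from above, e.g. 90 mm above the foot.
- short_a: a short tube of the same look and diameter, only 85 mm long, in another rack hole; leave it. Origin at the centre of its foot, z up.
- short_b: a second short tube, the same as short_a, in the remaining rack hole; leave it.
- rack: fixed grey rack block, 70 (x) by 170 (y) by 50 mm high, with three upright holes in a row along its y axis at -50, 0 and +50 mm, each 17.6 mm wide and 40 mm deep (floor 10 mm above the bench). Origin at the centre of its underside.
- pump: fixed air-sampling pump on a dark steel base plate 8 mm thick (x -55 to +80, y -160 to +180 mm in its own frame). Origin on the bench under the piston axis. Its y axis is the direction in which the handle is pulled out. The aluminium inlet block, 56 by 56 mm, stands at y = -120 mm with its top 70 mm above the bench; the steel barrel, up to 77 mm high, runs from there to y = +22 mm; the handle at rest is at y = +73 mm.
- socket (a point): centre of the mouth of the inlet socket on top of the inlet block, 70 mm above the bench: a round upright hole 19 mm wide with a 3 mm chamfer, 35 mm deep. Axes as the pump's.
- handle_top (a point): centre of the top edge of the black pull handle, 87 mm above the bench. The handle is an upright plate 14 mm thick along the pull, 56 mm wide across it, reaching from 27 to 87 mm above the bench, open on both sides: 43 mm free between it and the barrel. Axes as the pump's.
- pointer (a point): tip of the flat steel pointer (4 mm thick) that sticks out of the handle towards the pump's +x side, 36 mm above the bench and 55 mm to the side of the handle's middle; it travels with the handle. Axes as the pump's.
- mark (a point): point on the thin upright steel index tab (4 mm thick along the pull, 50 mm high) that stands on the rail beside the handle's path, 36 mm above the bench and 63 mm to the pump's +x side of the piston axis. Axes as the pump's. The pointer is level with it when both have the same position along the pump's y axis; it then passes 5 mm beside the tab without touching.
- handle (a joint): how far the handle is pulled out, in m: 0 at rest, grows along the pump's +y, stop at 0.095. A spring pulls it back at once when let go: about 5 N at 0, rising 0.7 N per 10 mm.
- index (a joint): position of the index tab along its rail, in m: the handle is at the mark when joint handle equals this value (0.035 to 0.075). Held by light friction, not to be shifted.
- meter: bystander: grey handheld meter lying on the bench, 70 by 130 by 35 mm. Origin at the centre of its underside.
- can: bystander: round steel dispenser can, 126 mm in diameter, 161 mm high with its dish. Origin at the centre of its underside.
Not all that is in view belongs to the job. What is shaped like the tube but blue or purple is not meant.

How it is judged:
On the way:
1. the long tube stands fully home in the inlet socket, let go (z of tube in the frame of socket below -0.03 m and horizontal distance between tube and socket below 0.006 m and angle between tube's own z axis and vertical below 0.15 rad and contact force between the fingers and tube below 0.3 N), for 0.2 s.
At the end, for the whole second after the job is handed in: The long tube is at least 30 mm deep in the inlet socket, within 6 mm of its axis, upright within 0.15 rad and not touched by the fingers; the fingers hold the handle (more than 3 N) at rest with its pointer within 6 mm of the index tab along the pull (all of step 1 and y of pointer in the frame of mark between -0.006 and 0.006 m and velocity of joint handle between -0.01 and 0.01 m/s and contact force between the fingers and handle above 3 N); the arm keeps its last pose, push and grip.
It fails at once if a short tube, the meter or the can is moved more than 25 mm (distance of any of short_a, short_b, meter, can from where it was at the start of the episode above 0.025 m).
It fails at once if the index tab is shifted more than 4 mm (distance of mark from where it was at the start of the episode above 0.004 m).
It also fails if it takes over 45 s, if anything falls off the work surface, if the arm or the gripper's body presses on something with over 40 N, if the wrist force passes 120 N, or if a joint passes its speed limit or range.

### The arm

A 6-joint arm with a two-finger parallel gripper is mounted at the origin on the work surface. World frame = base frame: x ahead of the robot, y to its left, z up, the work surface at z = 0. Lengths are in m, angles in rad, forces in N, time in s.
With the tool pointing down it reaches from about 0.25 to 0.725 m from the base axis. Payload 4 kg.
Tool frame: the origin (TCP) lies midway between the tips of the shut fingers; the grasp point (between the pads) lies 19 mm behind it; y points along the fingers, x is the direction in which the jaws open and shut, and the axes are right-handed (so a half turn about y gives the same grasp; the last joint's range is limited). The gripper opens to 85 mm and grips with 20 to 120 N. Pads are 22 mm wide; open, the fingers measure 114 mm over their backs; the gripper's body (76 mm by 85 mm) begins 54 mm behind the grasp point. The pads swing forward as they close: fully open they stand 13 mm farther back than shut.
Start: joints at [-1.267, 0.241, 0.005, 1.335, 0, 1.571], TCP at [0.15, -0.477, 0.231] pointing down, gripper open.
Joint ranges: [-2.72, 2.72], [-1.05, 1.87], [-1.09, 1.28], [-1.99, 2.15], [-1.42, 1.44], [-3.14, 3.14]. Speed limits (rad/s): [2.79, 2.79, 3.14, 3.14, 3.14, 3.14].

### API

Orientations are given as a unit quaternion [x, y, z, w].
In Python, from workcell import bot gives the robot as it stands. The module is installed in compiled form; this text tells all that it offers.
- The arm moves only by the shell command python3 -m inch 'ROWS'. ROWS is text: rows parted by semicolons, each of 7 numbers parted by spaces: the turn, a rotation vector about the tool's x, y, z in degrees, then the shift along the tool's x, y, z in mm, then the closure, from 0 (fully open) to 1 (shut). In form: ax ay az dx dy dz fingers; .... A call has 1 to 12 rows; each row shifts and turns the commanded pose from where the row before left it, along the tool's axes as they then stand; what a row does not reach is not made up. A row lasts 1/8 s, in which the tool goes at most 62.5 mm and 10.7 degrees, less where a joint would pass 70% of its speed; a pose out of reach is approached as far as the arm can. A call with a gripper value outside its range is refused whole. The fingers move at their own pace and stop on an object; the grip force is fixed at half the most. Time passes only in rows, so rows that do not move let the fingers close. It gives the time, the measured TCP pose, the force and the opening at its end, in the units of the state.
- bot.get_obs(): the state, without advancing time (a new reading comes with each control period).
- bot.camera(name): name is "scene" or "top"; returns a dict with "color" (400x640x3 uint8, blue, green, red), "fx", "fy", "cx", "cy" (pixels), "extrinsics" (4x4, takes a point from world to camera coordinates). Camera axes: x right, y up, looking along -z (the intrinsics and any distortion apply to the point x, -y, -z); pixel columns grow to the right and rows downward; lengths in m; the calibration is good to about 2 mm. A picture is of the moment at which its call begins. There is no depth.
- bot.job_done(): hands the job in, once; it reports no verdict.
Trained networks look in the newest picture that a camera, given by its name, has taken for a name from the list of things; names that differ only in an ending like _2 or _b are one class to them, and where a whole thing is asked for, a point or a joint stands for the part that bears it (a point fixed in the world has none). Each returns a list of dicts, best first, with "conf" (0 to 1); they miss things now and then, are a little off and sometimes report something else, mostly with a low value. They report only what shows in the picture. A call takes as long as a camera call. They do not tell look-alikes from the thing itself.
- bot.look_for(name, camera): "extent" ([left, top, right, bottom] in pixels, round what is visible of it).
- bot.cut_out(name, camera): "region" (400x640 bool, what is visible of it) and "extent" ([left, top, right, bottom] in pixels, round what is visible of it).
- bot.spot_point(name, camera): "point" ([column, row] in pixels: a listed point, or the origin of a listed thing).
The state is a dict: "clock": time; "joint_pos": joint angles; "joint_vel": joint speeds; "tau": joint torques, N m; "eef_pos": TCP position; "tool_rot": TCP orientation; "ft_force": force on the tool from outside, world axes, zero at the start; "ft_torque": the same for the moment, N m; "grip_width": finger opening in m.
Only numpy, scipy, OpenCV 4.12 (cv2) and the standard library are available. Lean on these libraries where they do the work, as an engineer would, in place of code of your own. Each camera call takes 0.05 s, during which the arm holds its last target.

## Working session

There is one attempt and no reset: what is moved stays moved. The work goes in short steps, Python scripts to look and compute and a shell command to move; the robot and the scene stay as the last step left them, time stands still between calls to the robot, and variables do not carry over. Pictures are saved under pics/ and viewed, and the job is handed in when it is done.

```bash
mkdir -p pics; cat > h.py <<'E'
import numpy as np,cv2
from workcell import bot
def cam(n):
    return bot.camera(n)
def proj(c,P):
    P=np.atleast_2d(P);E=np.array(c["extrinsics"]);q=P@E[:3,:3].T+E[:3,3]
    return np.c_[c["fx"]*q[:,0]/-q[:,2]+c["cx"], c["fy"]*-q[:,1]/-q[:,2]+c["cy"]]
def ray(c,uv):
    E=np.array(c["extrinsics"]);R=E[:3,:3];o=-R.T@E[:3,3]
    d=R.T@np.array([(uv[0]-c["cx"])/c["fx"],-(uv[1]-c["cy"])/c["fy"],-1]);return o,d/np.linalg.norm(d)
def onz(c,uv,z):
    o,d=ray(c,uv);return o+d*(z-o[2])/d[2]
E
python3 - <<'E'
from h import *
print({k:np.round(v,3).tolist() for k,v in bot.get_obs().items()})
for n in("scene","top"):
    c=cam(n);cv2.imwrite(f"pics/{n}0.png",c["color"])
    print(n,[c[k] for k in("fx","fy","cx","cy")],[k for k in c],np.round(ray(c,(320,200)),3).tolist())
    for o in["tube","short_a","rack","pump","socket","handle_top","pointer","mark","meter","can"]:
        print(o,[(np.round(d["point"]).tolist(),round(d["conf"],2)) for d in bot.spot_point(o,n)],[np.round(d["extent"]).tolist() for d in bot.look_for(o,n)])
E
```

```text
{'clock': 0.0, 'joint_pos': [-1.267, 0.241, 0.004, 1.335, -0.0, 1.571], 'joint_vel': [-0.001, -0.001, 0.003, -0.0, -0.001, 0.001], 'tau': [-0.001, -37.232, 25.241, 0.017, 0.0, -0.0], 'eef_pos': [0.149, -0.477, 0.23], 'tool_rot': [-0.569, 0.419, -0.418, 0.57], 'ft_force': [0.036, -0.375, 0.159], 'ft_torque': [0.027, -0.033, 0.015], 'grip_width': 0.086}
scene [446.08357401365447, 446.08357401365447, 304.4904677282899, 202.39876861419683] ['color', 'fx', 'fy', 'cx', 'cy', 'extrinsics'] [[1.18, 0.496, 0.584], [-0.678, -0.516, -0.524]]
tube [([390.0, 270.0], 0.88), ([451.0, 240.0], 0.77), ([429.0, 229.0], 0.74)] [[406.0, 192.0, 422.0, 227.0], [452.0, 190.0, 466.0, 226.0], [385.0, 221.0, 405.0, 273.0], [428.0, 181.0, 438.0, 218.0], [291.0, 225.0, 299.0, 243.0]]
short_a [] [[449.0, 228.0, 460.0, 250.0], [428.0, 217.0, 439.0, 240.0]]
rack [([431.0, 257.0], 0.58)] [[386.0, 216.0, 477.0, 274.0], [227.0, 267.0, 306.0, 324.0]]
pump [([292.0, 209.0], 0.78), ([444.0, 369.0], 0.33)] [[234.0, 159.0, 357.0, 261.0]]
socket [([266.0, 168.0], 0.67)] [[233.0, 160.0, 358.0, 257.0]]
handle_top [([308.0, 18
[... 859 characters left out ...]
25.0, 244.0]]
rack [([226.0, 242.0], 0.69)] [[187.0, 220.0, 265.0, 266.0], [328.0, 200.0, 354.0, 226.0]]
pump [([356.0, 224.0], 0.72)] [[285.0, 175.0, 431.0, 263.0], [327.0, 196.0, 352.0, 226.0]]
socket [([411.0, 230.0], 0.89), ([246.0, 243.0], 0.52)] [[284.0, 178.0, 425.0, 264.0]]
handle_top [([330.0, 209.0], 0.82)] [[325.0, 198.0, 351.0, 227.0]]
pointer [([329.0, 213.0], 0.67), ([337.0, 197.0], 0.51), ([358.0, 223.0], 0.45)] []
mark [([319.0, 188.0], 0.61), ([356.0, 225.0], 0.38)] [[318.0, 184.0, 323.0, 192.0], [328.0, 199.0, 352.0, 225.0]]
meter [([297.0, 130.0], 0.84)] [[263.0, 114.0, 317.0, 145.0], [318.0, 185.0, 323.0, 190.0]]
can [([178.0, 150.0], 0.81)] [[137.0, 110.0, 200.0, 173.0]]
```

View pics/scene0.png

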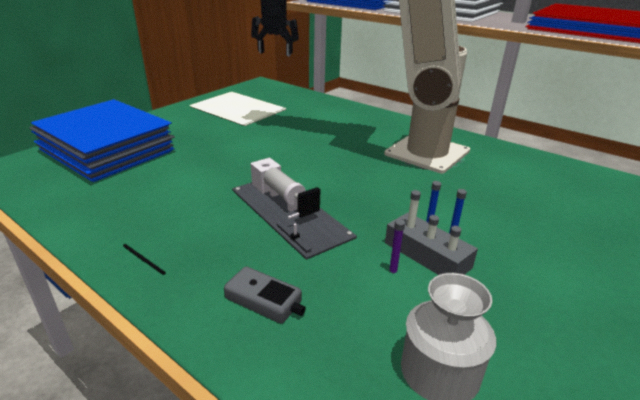

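View pics/top0.png

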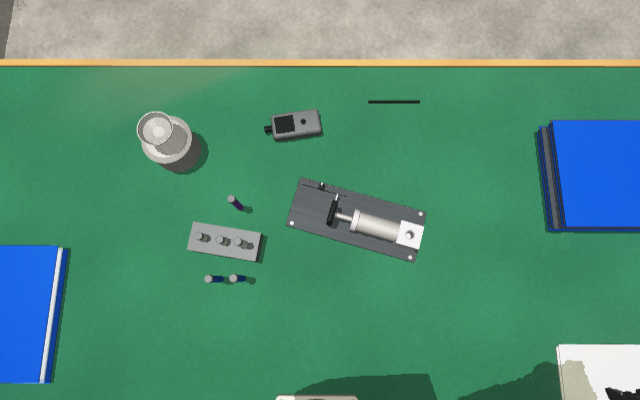

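```bash
python3 - <<'E'
import cv2,numpy as np
a=cv2.imread("pics/top0.png")[165:295,180:440]
cv2.imwrite("pics/topc0.png",cv2.resize(a,None,fx=3,fy=3,interpolation=2))
a=cv2.imread("pics/scene0.png")[150:290,220:490]
cv2.imwrite("pics/scenec0.png",cv2.resize(a,None,fx=2.96,fy=2.96,interpolation=2))
E
```

```text
(no output)
```

View pics/topc0.png

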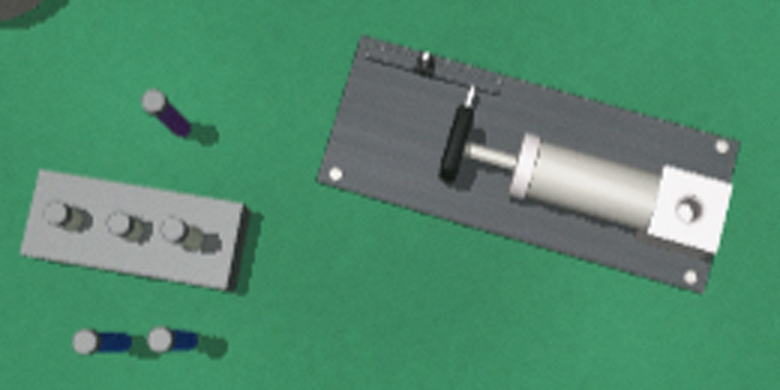

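View pics/scenec0.png

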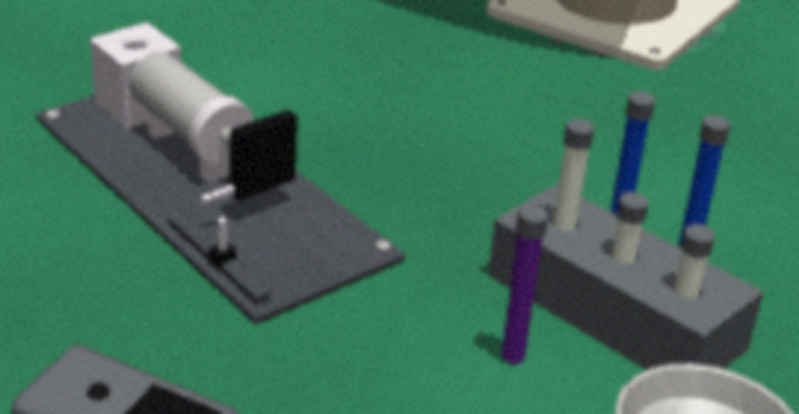

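Candidates for the tube (scene pixels):
- White, long, in the rack at (414,192)–(412,228). It is tall, white and grey-collared, in the end hole farthest from the can.
- White short tubes at (433,228) and (455,240).
- Blue decoys at (433,200) and (458,210), and a purple one at (397,245).

The enlarged crop confirms that the long white one is meant. In the top view it is the right-hand one, at about (238,242).

```bash
cat > fit.py <<'E'
from h import *
from scipy.optimize import least_squares
S,T=cam("scene"),cam("top")
def tc(u,v):return np.array([u/3+180,v/3+165])
def sc(u,v):return np.array([u/2.96+220,v/2.96+150])
# pump model pts (pump frame) -> observed
top=[((-55,-160,8),0),]
obsT=[tc(362,37),tc(740,143),tc(703,293),tc(317,181)]
print("plate corners top",[np.round(onz(T,u,.008),4).tolist() for u in obsT])
obsS=[sc(37,117),sc(258,322),sc(404,257)]
print("scene",[np.round(onz(S,u,.008),4).tolist() for u in obsS])
# +y away from inlet. handle side = left in top. +x side = index tab side (up)
M=np.array([[80,180,8],[80,-160,8],[-55,-160,8],[-55,180,8]])/1e3
MS=np.array([[80,-160,8],[80,180,8],[-55,180,8]])/1e3
sockT=tc(687,209);sockS=sc(135,44)
def W(p,P):
    c,s=np.cos(p[2]),np.sin(p[2]);return np.c_[p[0]+c*P[:,0]-s*P[:,1],p[1]+s*P[:,0]+c*P[:,1],P[:,2]]
sock=np.array([[0,-120,70]])/1e3
# block top corners in top view: 
B=np.array([[28,-92,70],[28,-148,70],[-28,-148,70],[-28,-92,70]])/1e3
BT=[tc(665,165),tc(732,183),tc(717,252),tc(649,233)]
def res(p,wt=1,ws=1):
    r=[]
    if wt: r+=[proj(T,W(p,M))-obsT, proj(T,W(p,B))-BT]
    if ws: r+=[proj(S,W(p,MS))-obsS, proj(S,W(p,sock))-sockS]
    return np.concatenate(r).ravel()
for a in((1,1),(1,0),(0,1)):
    f=least_squares(res,[.25,-.1,1.8],args=a,x_scale=[.1,.1,1]);p=f.x
    print(a,np.round(p,4),"rms",np.sqrt(np.mean(f.fun**2)).round(2),"sock",W(p,sock).round(4),"handle_top",W(p,np.array([[0,.073,.087]])).round(4))
    if a==(1,1): np.save("pump.npy",p);print(f.fun.reshape(-1,2).round(1).tolist())
E
python3 fit.py
```

```text
plate corners top [[0.6215, 0.0435, 0.008], [0.5285, -0.2816, 0.008], [0.4015, -0.2437, 0.008], [0.4946, 0.0803, 0.008]]
scene [[0.539, -0.2735, 0.008], [0.631, 0.0495, 0.008], [0.5041, 0.0838, 0.008]]
(1, 1) [ 0.4992 -0.1062 -0.2819] rms 0.98 sock [[ 0.4658 -0.2214  0.07  ]] handle_top [[ 0.5195 -0.0361  0.087 ]]
[[-0.4, -1.7], [0.2, -1.1], [0.3, -0.1], [-0.6, -0.7], [-0.3, -0.3], [0.1, 0.2], [-0.3, -0.2], [-0.6, -0.5], [-0.1, -2.2], [-0.4, -2.2], [1.3, -1.9], [0.5, -1.0]]
(1, 0) [ 0.4976 -0.1066 -0.2771] rms 0.45 sock [[ 0.4647 -0.222   0.07  ]] handle_top [[ 0.5175 -0.0364  0.087 ]]
(0, 1) [ 0.5051 -0.1021 -0.2821] rms 0.67 sock [[ 0.4717 -0.2174  0.07  ]] handle_top [[ 0.5254 -0.032   0.087 ]]
```

```bash
sed -i 's#return np.array(\[u/3+180,v/3+165\])#return np.array([(u+.5)/3-.5+180,(v+.5)/3-.5+165])#; s#return np.array(\[u/2.96+220,v/2.96+150\])#return np.array([(u+.5)/2.96-.5+220,(v+.5)/2.96-.5+150])#' fit.py
cat >> fit.py <<'E'
# rack
R=np.array([[-35,85,50],[35,85,50],[35,-85,50],[-35,-85,50]])/1e3
RT=[tc(22,255),tc(40,170),tc(246,205),tc(229,290)]
print("rack corners",[np.round(onz(T,u,.05),4).tolist() for u in RT])
def tri(a,b):
    (o1,d1),(o2,d2)=ray(T,a),ray(S,b)
    A=np.c_[d1,-d2];t=np.linalg.lstsq(A,o2-o1,rcond=None)[0]
    p,q=o1+t[0]*d1,o2+t[1]*d2;return ((p+q)/2).round(4),np.linalg.norm(p-q).round(4)
print("tube top",tri(tc(173,230),sc(579,127)),onz(T,tc(173,230),.13).round(4),onz(S,sc(579,127),.13).round(4))
print("tube short1",tri(tc(119,224),sc(632,200)),onz(T,tc(119,224),.095).round(4),onz(S,sc(632,200),.095).round(4))
print("tube short2",tri(tc(57,213),sc(698,233)),onz(T,tc(57,213),.095).round(4),onz(S,sc(698,233),.095).round(4))
def r2(p):return (proj(T,W(p,R))-RT).ravel()
# x axis sign ambiguous symmetric
f=least_squares(r2,[.4,.2,-.2],x_scale=[.1,.1,1]);print(f.x.round(4),f.fun.round(1)); 
print("holes",W(f.x,np.array([[0,-.05,.05],[0,0,.05],[0,.05,.05]])).round(4))
print("sock tri",tri(sockT,sockS))
E
python3 fit.py
```

```text
plate corners top [[0.6224, 0.0444, 0.008], [0.5294, -0.2808, 0.008], [0.4023, -0.2429, 0.008], [0.4954, 0.0812, 0.008]]
scene [[0.5385, -0.2754, 0.008], [0.6306, 0.0483, 0.008], [0.5036, 0.0826, 0.008]]
(1, 1) [ 0.4999 -0.1059 -0.2821] rms 0.83 sock [[ 0.4665 -0.2211  0.07  ]] handle_top [[ 0.5202 -0.0357  0.087 ]]
[[-0.1, -1.6], [0.3, -1.1], [0.5, -0.1], [-0.4, -0.7], [-0.2, -0.3], [0.3, 0.3], [-0.1, -0.2], [-0.4, -0.5], [0.1, -1.7], [-0.2, -1.6], [1.6, -1.4], [0.8, -0.6]]
(1, 0) [ 0.4984 -0.1058 -0.2771] rms 0.44 sock [[ 0.4656 -0.2212  0.07  ]] handle_top [[ 0.5184 -0.0356  0.087 ]]
(0, 1) [ 0.5046 -0.1036 -0.2814] rms 0.63 sock [[ 0.4713 -0.2188  0.07  ]] handle_top [[ 0.5249 -0.0334  0.087 ]]
rack corners [[0.4287, 0.3147, 0.05], [0.4979, 0.3049, 0.05], [0.4697, 0.1352, 0.05], [0.4014, 0.1466, 0.05]]
tube top (array([0.4424, 0.1766, 0.1273]), np.float64(0.0032)) [0.4414 0.1775 0.13  ] [0.4479 0.1773 0.13  ]
tube short1 (array([0.4503, 0.2254, 0.0928]), np.float64(0.0036)) [0.4493 0.2265 0.095 ] [0.4548 0.2252 0.095 ]
tube short2 (array([0.4584, 0.2747, 0.0927]), np.float64(0.0023)) [0.4577 0.2751 0.095 ] [0.4627 0.2749 0.095 ]
[ 0.4494  0.2253 -0.1611] [-0.1  0.1  0.5  0.1 -0.3 -0.3 -0.2  0.1]
holes [[0.4414 0.176  0.05  ]
 [0.4494 0.2253 0.05  ]
 [0.4574 0.2747 0.05  ]]
sock tri (array([ 0.4669, -0.2206,  0.0682]), np.float64(0.0044))
```

```bash
cat > plan.py <<'E'
import sys
from h import *
from scipy.spatial.transform import Rotation as Ro
def plan(target,jaw):
    """target TCP xyz, jaw angle (rad) of tool x axis in world; tool pointing down"""
    o=bot.get_obs();R=Ro.from_quat(o["tool_rot"]).as_matrix();p=np.array(o["eef_pos"])
    print("t",round(o["clock"],2),"p",p.round(4),"axes x",R[:,0].round(3),"y",R[:,1].round(3),"z",R[:,2].round(3),"q",np.round(o["joint_pos"],2),"w",round(o["grip_width"],4),"F",np.round(o["ft_force"],1))
    for j in(jaw,jaw+np.pi):
        x=np.array([np.cos(j),np.sin(j),0]);y=np.array([0,0,-1.]);G=np.c_[x,y,np.cross(x,y)]
        rv=Ro.from_matrix(R.T@G).as_rotvec(degrees=True)
        d=np.array(target)-p
        print("turn",rv.round(2),"shift before turn",(R.T@d*1e3).round(1),"after turn",(G.T@d*1e3).round(1))
if __name__=="__main__":
    a=[float(eval(v)) for v in sys.argv[1:]];plan(a[:3],a[3])
E
python3 plan.py .441 .177 .231 -.161
```

```text
t 2.3 p [ 0.1496 -0.4771  0.2313] axes x [ 0.299 -0.954 -0.   ] y [-0.  0. -1.] z [0.954 0.299 0.   ] q [-1.27  0.24  0.    1.34  0.    1.57] w 0.0854 F [-0.2 -0.1  0.4]
turn [ -0.   -63.37  -0.  ] shift before turn [-5.370e+02  3.000e-01  4.737e+02] after turn [1.828e+02 3.000e-01 6.923e+02]
turn [  0.   116.63  -0.  ] shift before turn [-5.370e+02  3.000e-01  4.737e+02] after turn [-1.828e+02  3.000e-01 -6.923e+02]
```

```bash
python3 -m inch '0 0 0 -45 0 40 0;0 0 0 -45 0 40 0;0 0 0 -45 0 40 0;0 0 0 -45 0 40 0;0 0 0 -45 0 40 0;0 0 0 -45 0 40 0;0 0 0 -45 0 40 0;0 0 0 -45 0 40 0;0 0 0 -45 0 40 0;0 0 0 -45 0 40 0;0 0 0 -45 0 40 0;0 0 0 -42 0 34 0'; python3 -m inch '0 -10.6 0 0 0 0 0;0 -10.6 0 0 0 0 0;0 -10.6 0 0 0 0 0;0 -10.6 0 0 0 0 0;0 -10.6 0 0 0 0 0;0 -10.4 0 0 0 0 0;0 0 0 0 0 0 0'; python3 plan.py .441 .177 .231 -.161
```

```text
clock: 3.8
eef_pos: [0.448, 0.1613, 0.2314]
tool_rot: [-0.573, 0.414, -0.405, 0.58]
ft_force: [-0.3, -0.3, 0.4]
grip_width: 0.085
clock: 4.68
eef_pos: [0.4477, 0.1582, 0.2314]
tool_rot: [-0.7, 0.05, -0.046, 0.711]
ft_force: [-0.0, -0.3, 0.0]
grip_width: 0.0853
t 4.67 p [0.4477 0.1582 0.2314] axes x [ 0.991 -0.135 -0.007] y [-0.005  0.015 -1.   ] z [0.136 0.991 0.014] q [ 0.33  0.19 -0.06  1.32  0.02  2.04] w 0.0853 F [-0.  -0.3  0. ]
turn [-0.81  1.44 -0.43] shift before turn [-9.2  0.7 17.7] after turn [-9.6  0.4 17.5]
turn [  -0.67 -178.56    1.26] shift before turn [-9.2  0.7 17.7] after turn [  9.6   0.4 -17.5]
```

```bash
python3 -m inch '-0.8 1.4 -0.4 0 0 0 0;0 0 0 -9.6 0 17.5 0;0 0 0 0 0 0 0;0 0 0 0 0 0 0'; python3 plan.py .441 .177 .231 -.161; python3 - <<'E'
from h import *
for n in("scene","top"):
    c=cam(n);print(n,proj(c,[bot.get_obs()["eef_pos"]]).round(1),proj(c,[[.441,.177,.13]]).round(1))
    u,v=(400,170) if n=="scene" else (230,230)
    a=c["color"][v-70:v+70,u-90:u+90];cv2.imwrite(f"pics/{n}1.png",cv2.resize(a,None,fx=4,fy=4,interpolation=2))
E
```

```text
clock: 5.18
eef_pos: [0.441, 0.1769, 0.2314]
tool_rot: [0.705, -0.056, 0.056, -0.705]
ft_force: [0.7, -0.8, 0.3]
grip_width: 0.0856
t 5.17 p [0.441  0.1769 0.2314] axes x [ 0.987 -0.158 -0.   ] y [-0. -0. -1.] z [ 0.158  0.987 -0.   ] q [ 0.38  0.19 -0.06  1.32 -0.    2.11] w 0.0856 F [ 0.7 -0.8  0.3]
turn [ 0.02  0.12 -0.01] shift before turn [-0.   0.4  0.1] after turn [-0.   0.4  0.1]
turn [-2.0000e-02 -1.7988e+02 -3.0000e-02] shift before turn [-0.   0.4  0.1] after turn [ 0.   0.4 -0.1]
scene [[424.  144.9]] [[416.8 191.2]]
top [[227.6 236.5]] [[237.5 241.5]]
```

View pics/scene1.png

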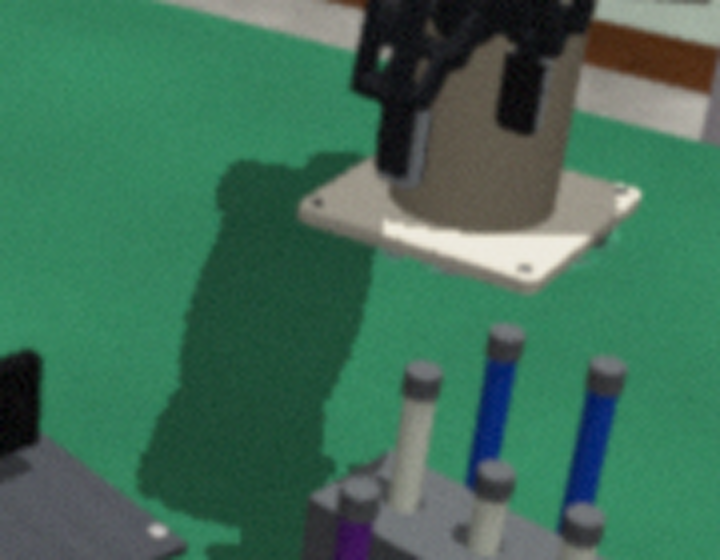

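View pics/top1.png

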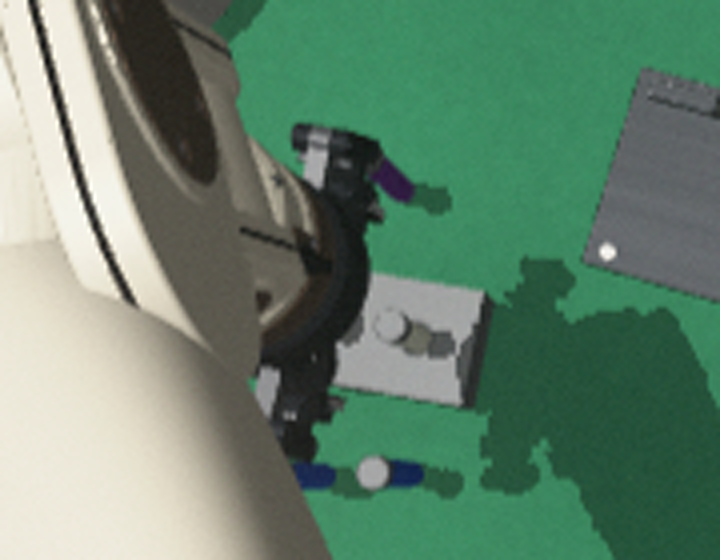

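```bash
python3 - <<'E'
from h import *
T=cam("top")
import math
for n,(u,v) in dict(pur=(153,100),bl1=(160,340),bl2=(85,342)).items():
    p=onz(T,((u+.5)/3-.5+180,(v+.5)/3-.5+165),.12);d=p[:2]-[.441,.177];c,s=math.cos(-.161),math.sin(-.161)
    print(n,p.round(3),"along jaw",(d@[c,s]).round(3),"across",(d@[-s,c]).round(3))
S=cam("scene")
for x in(.441,.448):
  for w in(-.0425,.0425):print(x,proj(S,[[x+w*.987,.177-.158*w,.244]]).round(1))
E
```

```text
pur [0.542 0.199 0.12 ] along jaw 0.096 across 0.038
bl1 [0.362 0.185 0.12 ] along jaw -0.08 across -0.004
bl2 [0.36  0.241 0.12 ] along jaw -0.09 across 0.05
0.441 [[438.4 132.9]]
0.441 [[411.1 144.9]]
0.448 [[436.8 134. ]]
0.448 [[409.2 146.1]]
```

```bash
python3 -m inch '0 0 0 2 40 0 0;0 0 0 0 40 0 0;0 0 0 0 40 0 0;0 0 0 0 20 0 0;0 0 0 0 0 0 0;0 0 0 0 0 0 0';  python3 - <<'E'
from h import *
for n in("scene","top"):
    c=cam(n);print(n,proj(c,[bot.get_obs()["eef_pos"]]).round(1))
    u,v=(420,200) if n=="scene" else (230,230)
    a=c["color"][v-60:v+60,u-80:u+80];cv2.imwrite(f"pics/{n}2.png",cv2.resize(a,None,fx=4,fy=4,interpolation=2))
E
```

```text
clock: 6.12
eef_pos: [0.4437, 0.1769, 0.0922]
tool_rot: [-0.705, 0.056, -0.056, 0.705]
ft_force: [-0.9, 0.3, -0.7]
grip_width: 0.0854
scene [[413.6 207.5]]
top [[240.7 241.8]]
```

View pics/scene2.png

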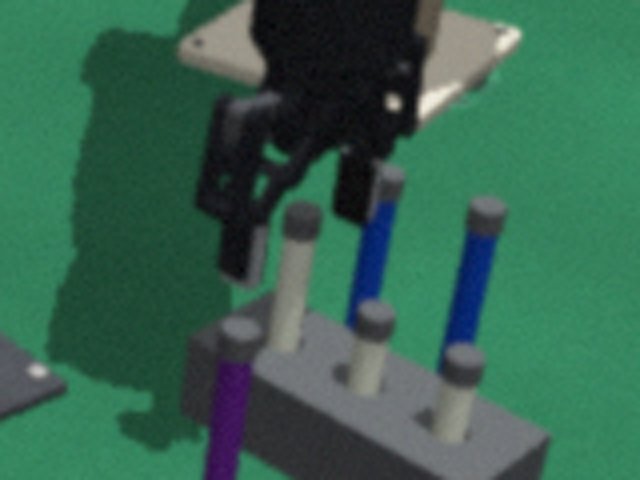

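View pics/top2.png

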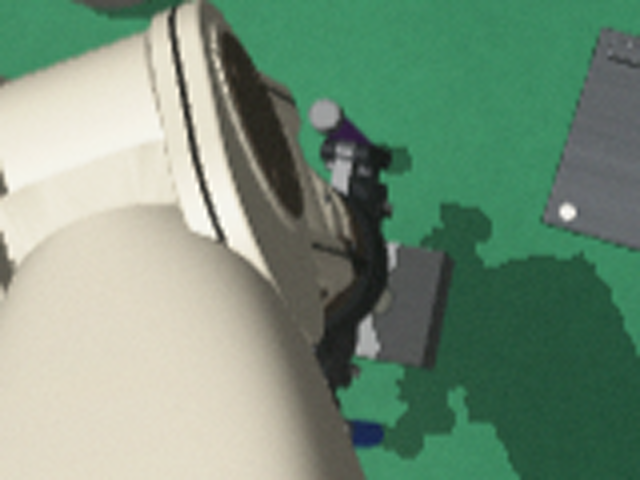

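The long white tube at crop (293,275), about pixel (413,209), stands between the open fingers. I'll lower the last bit and close.

```bash
python3 -m inch '0 0 0 0 11 0 0;0 0 0 0 0 0 0.5;0 0 0 0 0 0 0.5;0 0 0 0 0 0 0.5;0 0 0 0 0 0 0.5'; python3 -m inch '0 0 0 0 0 0 1;0 0 0 0 0 0 1;0 0 0 0 0 0 1;0 0 0 0 0 0 1'
```

```text
clock: 6.85
eef_pos: [0.443, 0.1768, 0.0805]
tool_rot: [-0.705, 0.056, -0.056, 0.705]
ft_force: [-0.3, -0.3, 0.1]
grip_width: 0.0427
clock: 7.35
eef_pos: [0.4432, 0.1768, 0.0805]
tool_rot: [-0.705, 0.056, -0.056, 0.705]
ft_force: [0.1, -0.2, 1.3]
grip_width: 0.0152
```

```bash
python3 -m inch '0 0 0 0 -10 0 1;0 0 0 0 -20 0 1;0 0 0 0 -40 0 1;0 0 0 0 -40 0 1;0 0 0 0 -20 0 1;0 0 0 0 0 0 1;0 0 0 0 0 0 1';  python3 plan.py .4655 -.221 .191 -.161+.12; python3 - <<'E'
from h import *
c=cam("scene");print(proj(c,[bot.get_obs()["eef_pos"]]).round(1))
a=c["color"][100:240,340:520];cv2.imwrite("pics/scene3.png",cv2.resize(a,None,fx=4,fy=4,interpolation=2))
E
```

```text
clock: 8.22
eef_pos: [0.4421, 0.1765, 0.2094]
tool_rot: [0.705, -0.057, 0.055, -0.705]
ft_force: [0.1, -0.2, -0.5]
grip_width: 0.015
t 8.22 p [0.4421 0.1765 0.2094] axes x [ 0.988 -0.157 -0.002] y [-0.002 -0.    -1.   ] z [ 0.157  0.988 -0.001] q [ 0.38  0.21 -0.1   1.27  0.    2.11] w 0.015 F [ 0.1 -0.2 -0.5]
turn [ 0.03 -6.71 -0.13] shift before turn [  85.7   18.5 -388.8] after turn [  39.7   18.4 -396.2]
turn [2.0000e-01 1.7329e+02 5.0000e-02] shift before turn [  85.7   18.5 -388.8] after turn [-39.7  18.4 396.2]
[[421.9 155.6]]
```

View pics/scene3.png

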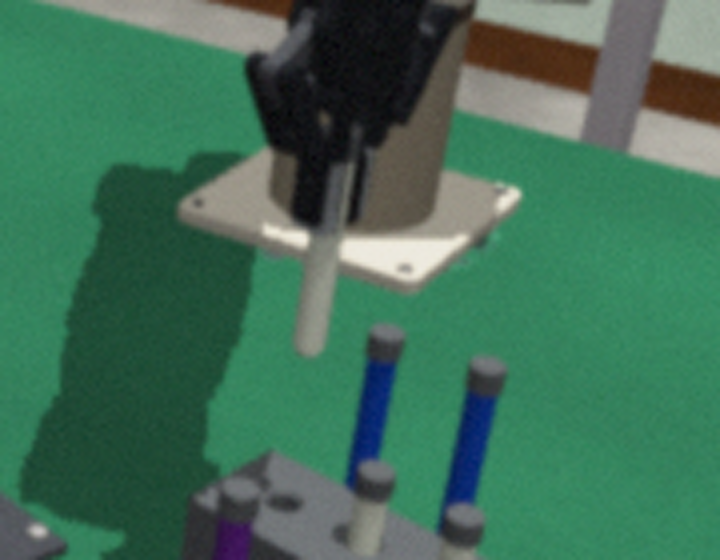

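```bash
python3 -m inch '0 0 0 5 0 -24 1;0 0 0 10 0 -45 1;0 0 0 11 0 -50 1;0 0 0 11 0 -50 1;0 0 0 11 0 -50 1;0 0 0 11 0 -50 1;0 0 0 11 0 -50 1;0 0 0 10 0 -45 1;0 0 0 5.7 0 -24.8 1;0 0 0 0 0 0 1;0 0 0 0 0 0 1;0 0 0 0 0 0 1';  python3 plan.py .4655 -.221 .161 -.161
```

```text
clock: 9.78
eef_pos: [0.4661, -0.2196, 0.2099]
tool_rot: [-0.705, 0.056, -0.055, 0.705]
ft_force: [0.3, 0.4, -0.9]
grip_width: 0.0149
t 9.78 p [ 0.4661 -0.2196  0.2099] axes x [ 0.988 -0.156 -0.001] y [-0.001  0.001 -1.   ] z [0.156 0.988 0.001] q [-0.44  0.28  0.    1.29  0.    1.29] w 0.0149 F [ 0.3  0.4 -0.9]
turn [-0.04  0.24 -0.08] shift before turn [-0.3 48.9 -1.5] after turn [-0.4 48.9 -1.5]
turn [-1.3000e-01 -1.7976e+02  6.0000e-02] shift before turn [-0.3 48.9 -1.5] after turn [ 0.4 48.9  1.5]
```

Lower to foot about 15 mm above the socket (TCP z .158), then look.

```bash
python3 -m inch '0 0 0 0 25 -1 1;0 0 0 0 27 0 1;0 0 0 0 0 0 1;0 0 0 0 0 0 1;0 0 0 0 0 0 1';  python3 plan.py .4655 -.221 .161 -.161;  python3 - <<'E'
from h import *
for n in("scene","top"):
    c=cam(n);p=np.array(bot.get_obs()["eef_pos"]);print(n,"foot pred",proj(c,[p-[0,0,.071]]).round(1),"sock",proj(c,[[.4655,-.221,.07]]).round(1))
    u,v=(270,155) if n=="scene" else (405,225)
    a=c["color"][v-50:v+50,u-60:u+60];cv2.imwrite(f"pics/{n}4.png",cv2.resize(a,None,fx=6,fy=6,interpolation=2))
E
```

```text
clock: 10.4
eef_pos: [0.4671, -0.2219, 0.1596]
tool_rot: [0.705, -0.055, 0.056, -0.705]
ft_force: [0.1, -0.6, 0.2]
grip_width: 0.0148
t 10.4 p [ 0.4671 -0.2219  0.1596] axes x [ 0.988 -0.157  0.002] y [ 0.002 -0.001 -1.   ] z [ 0.157  0.988 -0.001] q [-0.44  0.31 -0.09  1.17  0.    1.29] w 0.0148 F [ 0.1 -0.6  0.2]
turn [0.03 0.18 0.11] shift before turn [-1.7 -1.4  0.6] after turn [-1.7 -1.4  0.6]
turn [ 1.8000e-01 -1.7982e+02 -5.0000e-02] shift before turn [-1.7 -1.4  0.6] after turn [ 1.7 -1.4 -0.6]
scene foot pred [[265.4 157.3]] sock [[266.4 163.9]]
top foot pred [[411.9 232.8]] sock [[409.8 234.3]]
```

View pics/scene4.png

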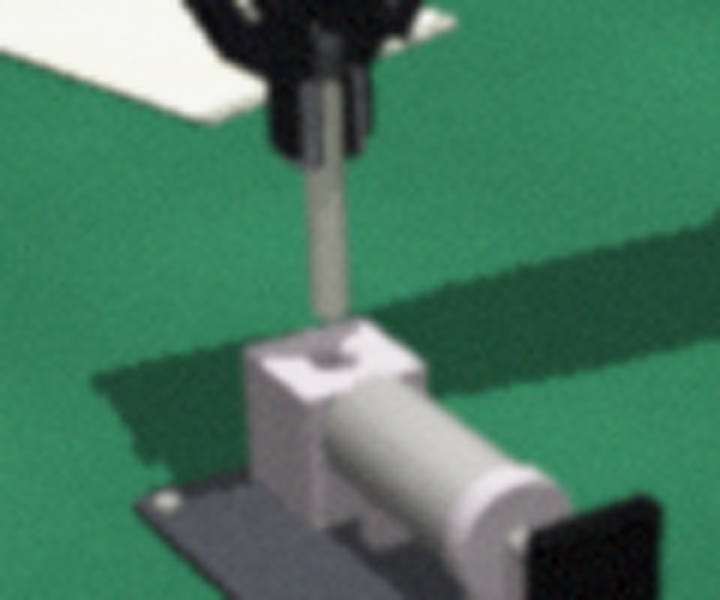

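View pics/top4.png

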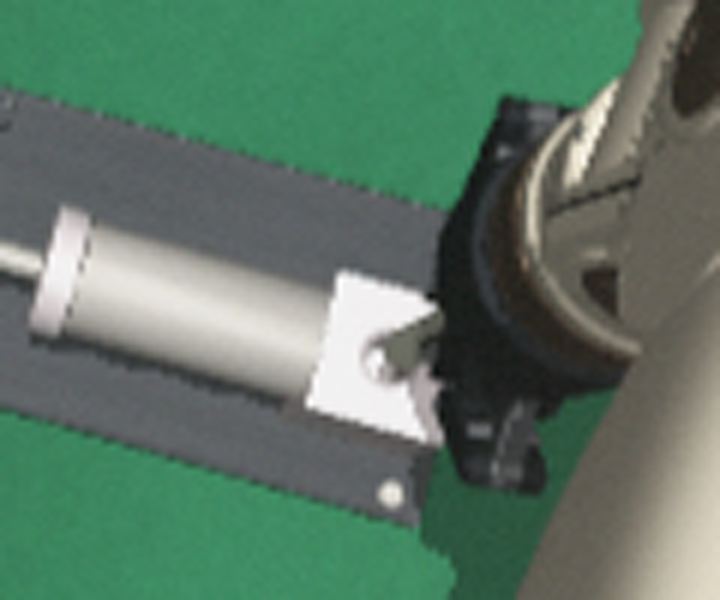

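```bash
python3 - <<'E'
from h import *
from scipy.spatial.transform import Rotation as Ro
out=[]
for n in("scene","top"):
    c=cam(n);p=np.array(bot.get_obs()["eef_pos"])
    f=p-[0,0,.071]; s=np.array([.4655,-.221,.07])
    u,v=(266,158) if n=="scene" else (408,233)
    im=cv2.resize(c["color"][v-20:v+20,u-20:u+20],None,fx=14,fy=14,interpolation=cv2.INTER_CUBIC)
    t=np.linspace(0,2*np.pi,60);cir=np.c_[np.cos(t),np.sin(t),0*t]
    for q,r,col in((f,.008,(0,0,255)),(s,.0095,(0,255,0)),(s,.0125,(255,255,0))):
        uv=(proj(c,q+r*cir)-[u-20,v-20]+.5)*14-.5
        cv2.polylines(im,[np.round(uv).astype(np.int32)],True,col,1)
    out.append(im)
cv2.imwrite("pics/z5.png",np.hstack(out)[:, :].copy()) if False else [cv2.imwrite(f"pics/z5{i}.png",o) for i,o in enumerate(out)]
E
```

```text
(no output)
```

View pics/z50.png

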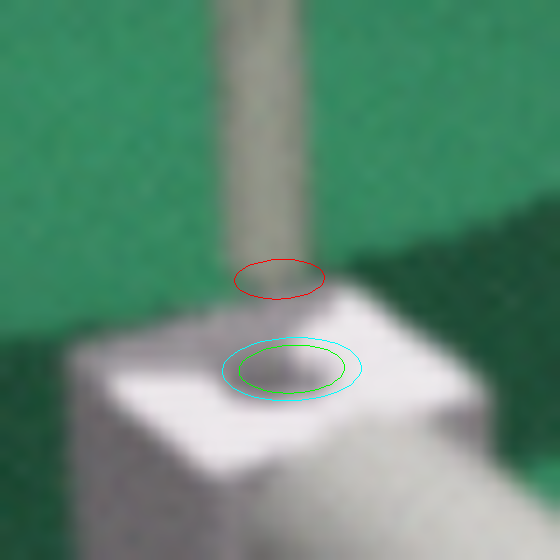

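View pics/z51.png

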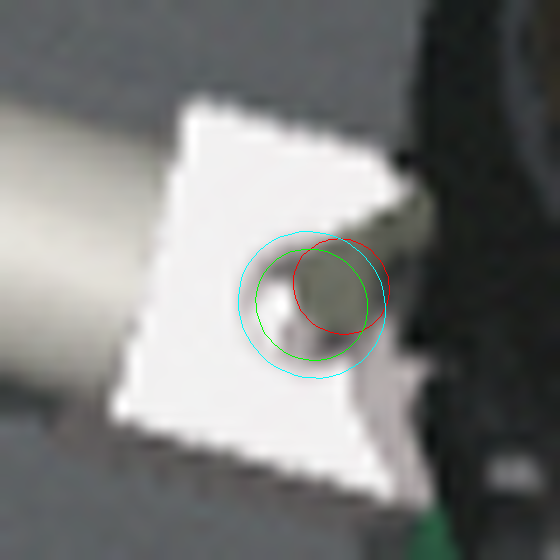

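```bash
python3 -m inch '0 0 0 -1.8 0 1.1 1;0 0 0 0 8 0 1;0 0 0 0 8 0 1;0 0 0 0 6 0 1;0 0 0 0 0 0 1;0 0 0 0 0 0 1';  python3 plan.py .4655 -.2205 .106 -.161
```

```text
clock: 11.35
eef_pos: [0.4649, -0.2207, 0.1362]
tool_rot: [0.705, -0.056, 0.056, -0.705]
ft_force: [2.2, -1.4, -0.8]
grip_width: 0.0146
t 11.35 p [ 0.4649 -0.2207  0.1362] axes x [ 0.987 -0.158  0.   ] y [-0. -0. -1.] z [ 0.158  0.987 -0.   ] q [-0.44  0.33 -0.13  1.11 -0.    1.29] w 0.0146 F [ 2.2 -1.4 -0.8]
turn [0.02 0.15 0.  ] shift before turn [ 0.6 30.2  0.3] after turn [ 0.6 30.2  0.3]
turn [ 0.0000e+00 -1.7985e+02 -3.0000e-02] shift before turn [ 0.6 30.2  0.3] after turn [-0.6 30.2 -0.3]
```

```bash
python3 -m inch '0 0 0 1 0 -0.3 1;0 0 0 0 4 0 1;0 0 0 0 4 0 1;0 0 0 0 0 0 1;0 0 0 0 0 0 1';  python3 plan.py .4655 -.2205 .106 -.161
```

```text
clock: 11.98
eef_pos: [0.4654, -0.2209, 0.1281]
tool_rot: [-0.705, 0.056, -0.056, 0.705]
ft_force: [1.6, -1.0, -2.2]
grip_width: 0.0149
t 11.97 p [ 0.4654 -0.2209  0.1281] axes x [ 0.988 -0.158 -0.001] y [-0.001  0.    -1.   ] z [0.158 0.988 0.   ] q [-0.44  0.34 -0.14  1.09 -0.    1.29] w 0.0149 F [ 1.6 -1.  -2.2]
turn [-0.    0.16 -0.04] shift before turn [ 0.  22.1  0.4] after turn [ 0.  22.1  0.4]
turn [-6.0000e-02 -1.7984e+02  1.0000e-02] shift before turn [ 0.  22.1  0.4] after turn [-0.  22.1 -0.4]
```

```bash
python3 -m inch '0 0 0 0.8 2 -0.3 1;0 0 0 0 5 0 1;0 0 0 0 5 0 1;0 0 0 0 4 0 1;0 0 0 0 0 0 1;0 0 0 0 0 0 1';  python3 plan.py .4655 -.2205 .106 -.161
```

```text
clock: 12.72
eef_pos: [0.4661, -0.2211, 0.1122]
tool_rot: [-0.705, 0.056, -0.056, 0.705]
ft_force: [1.4, -0.4, -0.4]
grip_width: 0.0145
t 12.72 p [ 0.4661 -0.2211  0.1122] axes x [ 0.988 -0.157 -0.001] y [-0.001  0.001 -1.   ] z [0.157 0.988 0.   ] q [-0.44  0.36 -0.16  1.06  0.    1.29] w 0.0145 F [ 1.4 -0.4 -0.4]
turn [-0.03  0.16 -0.05] shift before turn [-0.6  6.2  0.5] after turn [-0.6  6.2  0.5]
turn [-8.0000e-02 -1.7984e+02  4.0000e-02] shift before turn [-0.6  6.2  0.5] after turn [ 0.6  6.2 -0.5]
```

```bash
python3 -m inch '0 0 0 0.4 3 0 1;0 0 0 0 2 0 1;0 0 0 0 1 0 1;0 0 0 0 0 0 1;0 0 0 0 0 0 1';  python3 plan.py .4655 -.2205 .106 -.161
```

```text
clock: 13.35
eef_pos: [0.4666, -0.2213, 0.1063]
tool_rot: [-0.705, 0.056, -0.056, 0.705]
ft_force: [-0.9, -0.3, 0.4]
grip_width: 0.0146
t 13.35 p [ 0.4666 -0.2213  0.1063] axes x [ 0.988 -0.158 -0.   ] y [-0.  0. -1.] z [0.158 0.988 0.   ] q [-0.44  0.36 -0.17  1.04  0.    1.29] w 0.0146 F [-0.9 -0.3  0.4]
turn [-0.01  0.16 -0.02] shift before turn [-1.2  0.3  0.6] after turn [-1.2  0.3  0.6]
turn [-4.0000e-02 -1.7984e+02  2.0000e-02] shift before turn [-1.2  0.3  0.6] after turn [ 1.2  0.3 -0.6]
```

```bash
python3 -m inch '0 0 0 0 1.5 0 1;0 0 0 0 0 0 1;0 0 0 0 0 0 1';python3 -m inch '0 0 0 0 0 0 0.8;0 0 0 0 0 0 0.5;0 0 0 0 0 0 0.5;0 0 0 0 0 0 0.5;0 0 0 0 0 0 0.5'; python3 - <<'E'
from h import *
for n in("scene","top"):
    c=cam(n)
    u,v=(270,155) if n=="scene" else (405,225)
    a=c["color"][v-50:v+50,u-60:u+60];cv2.imwrite(f"pics/{n}6.png",cv2.resize(a,None,fx=6,fy=6,interpolation=2))
E
```

```text
clock: 13.72
eef_pos: [0.4669, -0.2214, 0.1053]
tool_rot: [0.705, -0.056, 0.056, -0.705]
ft_force: [-1.6, 0.9, 5.7]
grip_width: 0.0148
clock: 14.35
eef_pos: [0.4665, -0.2213, 0.1046]
tool_rot: [-0.705, 0.056, -0.056, 0.705]
ft_force: [0.4, 0.2, 0.3]
grip_width: 0.0428
```

View pics/scene6.png

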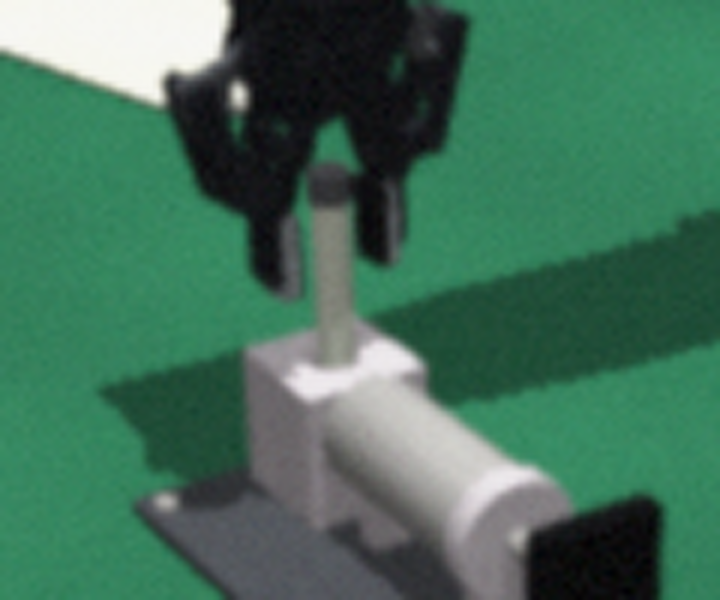

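The tube stands upright in the socket. It bottomed out with 5.7 N, and the fingers are now clear of it. Next I'll raise the gripper and measure the tab.

```bash
python3 -m inch '0 0 0 0 -15 0 0.5;0 0 0 0 -35 0 0.5;0 0 0 0 -45 0 0.5;0 0 0 0 -15 0 0.5;0 0 0 0 0 0 0.5;0 0 0 0 0 0 0.5'; python3 plan.py .5036 -.0311 .214 1.292; python3 - <<'E'
from h import *
a=-.279;X=np.array([np.cos(a),np.sin(a)]);Y=np.array([-np.sin(a),np.cos(a)]);s=np.array([.4667,-.2213])
for n in("scene","top"):
    c=cam(n)
    u,v=(300,215) if n=="scene" else (325,205)
    k=c["color"][v-40:v+40,u-45:u+45];im=cv2.resize(k,None,fx=8,fy=8,interpolation=2)
    cv2.imwrite(f"pics/{n}7.png",im)
    print(n,"origin",u-45,v-40)
    for m in("pointer","mark"):print(m,[(np.round(d["point"],1).tolist(),round(d["conf"],2)) for d in bot.spot_point(m,n)])
E
```

```text
clock: 15.2
eef_pos: [0.4658, -0.2209, 0.2134]
tool_rot: [-0.705, 0.057, -0.055, 0.705]
ft_force: [-0.0, -0.1, -0.0]
grip_width: 0.0426
t 15.2 p [ 0.4658 -0.2209  0.2134] axes x [ 0.988 -0.158 -0.003] y [-0.003  0.001 -1.   ] z [0.158 0.988 0.001] q [-0.44  0.28  0.01  1.31  0.    1.29] w 0.0426 F [-0.  -0.1 -0. ]
turn [ -0.16 -83.09  -0.1 ] shift before turn [  7.4  -0.4 193.4] after turn [192.9  -0.6  15.9]
turn [ 0.1  96.91 -0.16] shift before turn [  7.4  -0.4 193.4] after turn [-192.9   -0.6  -15.9]
scene origin 255 175
pointer [([441.9, 371.4], 0.66), ([288.0, 216.9], 0.6)]
mark [([300.4, 229.2], 0.48)]
top origin 280 165
pointer [([340.1, 196.9], 0.77), ([205.5, 238.6], 0.59), ([354.8, 221.2], 0.4)]
mark [([181.4, 150.4], 0.57), ([321.5, 184.9], 0.38)]
```

View pics/scene7.png

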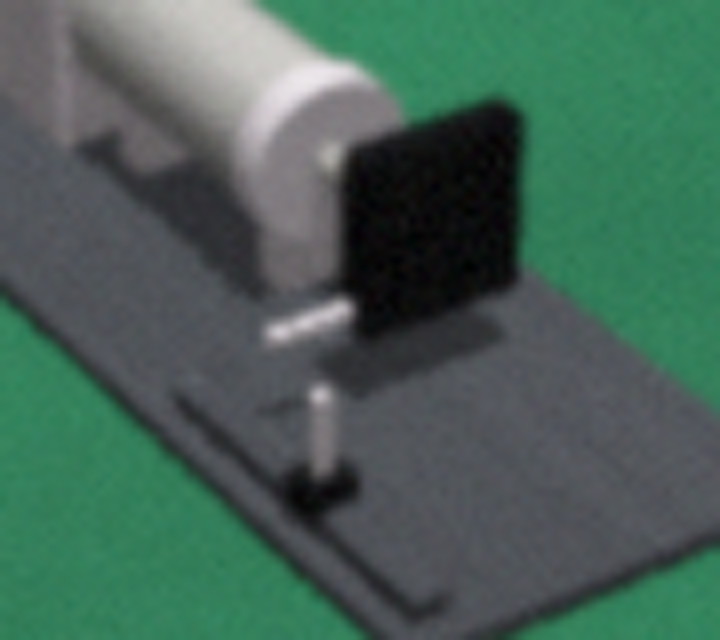

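View pics/top7.png

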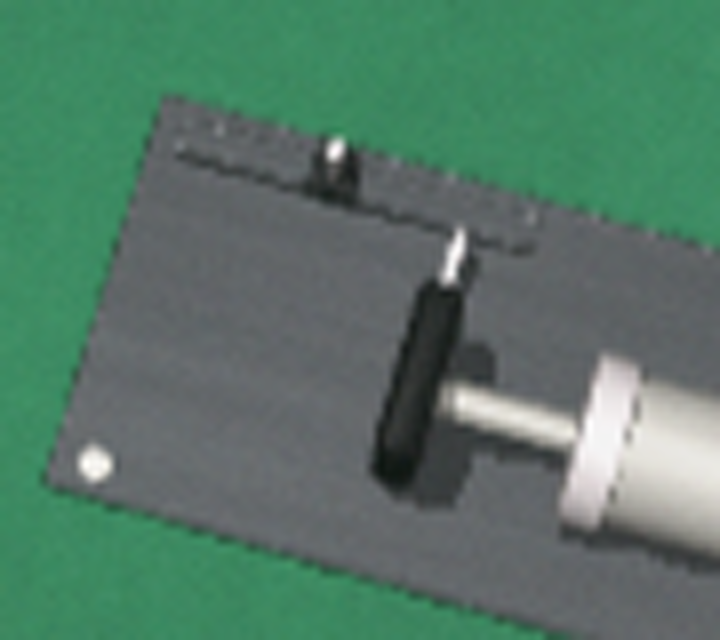

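```bash
cat > idx.py <<'E'
from h import *
a=-.279;X=np.array([np.cos(a),np.sin(a),0]);Y=np.array([-np.sin(a),np.cos(a),0])
O=np.array([.4667,-.2213,0])+.12*Y
def onx(c,uv,x):
    o,d=ray(c,uv);t=(x-(o-O)@X)/(d@X);p=o+d*t;return np.round([(p-O)@Y*1e3,p[2]*1e3],1)
def onZ(c,uv,z):
    p=onz(c,uv,z)-O;return np.round([p@X*1e3,p@Y*1e3],1)
E
python3 - <<'E'
from idx import *
T,S=cam("top"),cam("scene")
t=lambda u,v:((u+.5)/8-.5+280,(v+.5)/8-.5+165)
s=lambda u,v:((u+.5)/8-.5+255,(v+.5)/8-.5+175)
print("pointer top z36 (x,y)",onZ(T,t(462,230),.036),"scene",onZ(S,s(268,335),.036), "scene x55",onx(S,s(268,335),.055))
for z in(.05,.055,.058,.062):print("tab top z",z,onZ(T,t(336,148),z),onZ(S,s(320,390),z))
print("scene x63: top",onx(S,s(320,388),.063),"bot",onx(S,s(320,475),.063),"topcam",onx(T,t(336,148),.063))
print("handle top edge centre",onZ(T,t(424,380),.087),"plate corner",onZ(T,t(170,95),.008),onZ(S,s(370,640),.008))
E
```

```text
pointer top z36 (x,y) [54.9 73. ] scene [54.7 69.1] scene x55 [69.6 36.4]
tab top z 0.05 [ 66.  117.8] [ 68.4 116.5]
tab top z 0.055 [ 64.8 117.5] [ 72.3 122.6]
tab top z 0.058 [ 64.1 117.3] [ 74.7 126.2]
tab top z 0.062 [ 63.1 117.1] [ 77.8 131.1]
scene x63: top [108.2  43.8] bot [107.8  15. ] topcam [117.1  62.4]
handle top edge centre [-3.8 71. ] plate corner [ 78.3 177.5] [ 86.4 167. ]
```

```bash
python3 -m inch '0 0 0 4 0 50 0.5;0 0 0 3.4 0 50 0.5;0 0 0 0 0 50 0.5;0 0 0 0 0 43.4 0.5;0 -10.4 0 0 0 0 0.5;0 -10.4 0 0 0 0 0.5;0 -10.4 0 0 0 0 0.5;0 -10.4 0 0 0 0 0.5;0 -10.4 0 0 0 0 0.5;0 -10.4 0 0 0 0 0.5;0 -10.4 0 0 0 0 0.5;0 -10.3 0 0 0 0 0.5';python3 -m inch '0 0 0 0 0 0 0.5;0 0 0 0 0 0 0.5';  python3 plan.py .5036 -.0312 .12 1.292
```

```text
clock: 17.1
eef_pos: [0.5043, -0.0315, 0.2147]
tool_rot: [-0.563, -0.427, 0.428, 0.564]
ft_force: [0.2, -0.3, -0.2]
grip_width: 0.0428
clock: 17.35
eef_pos: [0.5044, -0.0314, 0.2147]
tool_rot: [-0.565, -0.425, 0.425, 0.565]
ft_force: [0.5, 0.6, -0.2]
grip_width: 0.0428
t 17.35 p [ 0.5044 -0.0314  0.2147] axes x [0.277 0.961 0.   ] y [-0.001  0.    -1.   ] z [-0.961  0.277  0.001] q [-0.06  0.26 -0.01  1.3   0.    0.22] w 0.0428 F [ 0.5  0.6 -0.2]
turn [-0.04 -0.13  0.01] shift before turn [ 0.  94.7  0.8] after turn [ 0.  94.7  0.8]
turn [-1.0000e-02  1.7987e+02 -6.0000e-02] shift before turn [ 0.  94.7  0.8] after turn [-0.  94.7 -0.8]
```

```bash
python3 -m inch '0 0 0 0 40 0.8 0.5;0 0 0 0 40 0 0.5;0 0 0 0 20 0 0.5;0 0 0 0 0 0 0.5;0 0 0 0 0 0 0.5';python3 - <<'E'
from h import *
for n in("scene","top"):
    c=cam(n)
    u,v=(300,205) if n=="scene" else (330,205)
    k=c["color"][v-40:v+40,u-45:u+45];cv2.imwrite(f"pics/{n}8.png",cv2.resize(k,None,fx=8,fy=8,interpolation=2))
E
```

```text
clock: 17.98
eef_pos: [0.5043, -0.0313, 0.1157]
tool_rot: [0.565, 0.426, -0.425, -0.565]
ft_force: [-0.3, -0.1, 0.2]
grip_width: 0.0426
```

View pics/scene8.png

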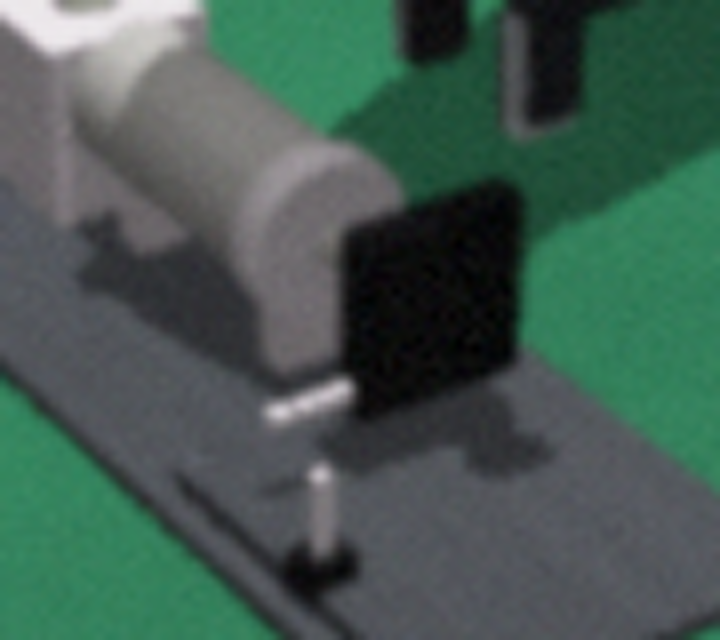

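View pics/top8.png

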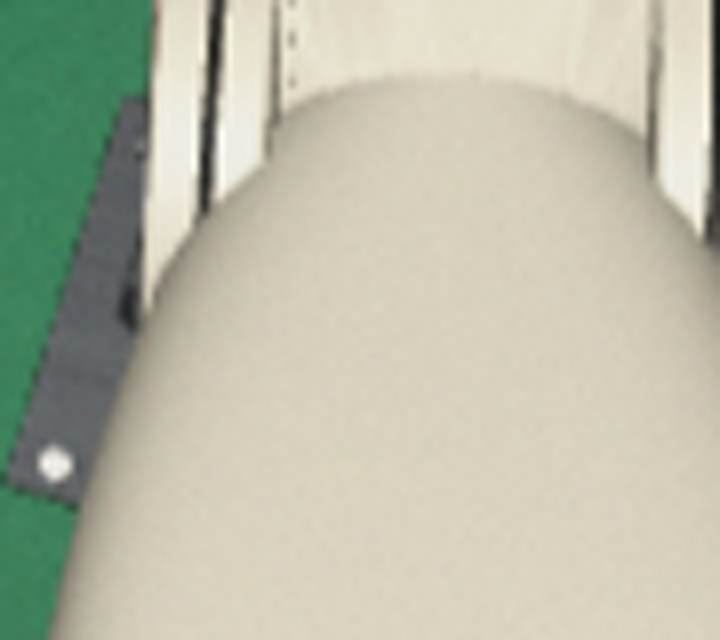

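```bash
python3 -m inch '0 0 0 0 15 0 0.5;0 0 0 0 10 0 0.5;0 0 0 0 5 0 0.5;0 0 0 0 0 0 0.5;0 0 0 0 0 0 0.5';python3 - <<'E'
from h import *
for n in("scene",):
    c=cam(n)
    u,v=(300,205) if n=="scene" else (330,205)
    k=c["color"][v-40:v+40,u-45:u+45];cv2.imwrite(f"pics/{n}9.png",cv2.resize(k,None,fx=8,fy=8,interpolation=2))
E
```

```text
clock: 18.7
eef_pos: [0.5038, -0.0312, 0.0849]
tool_rot: [-0.564, -0.426, 0.426, 0.565]
ft_force: [-0.5, 0.8, 0.3]
grip_width: 0.0427
```

View pics/scene9.png

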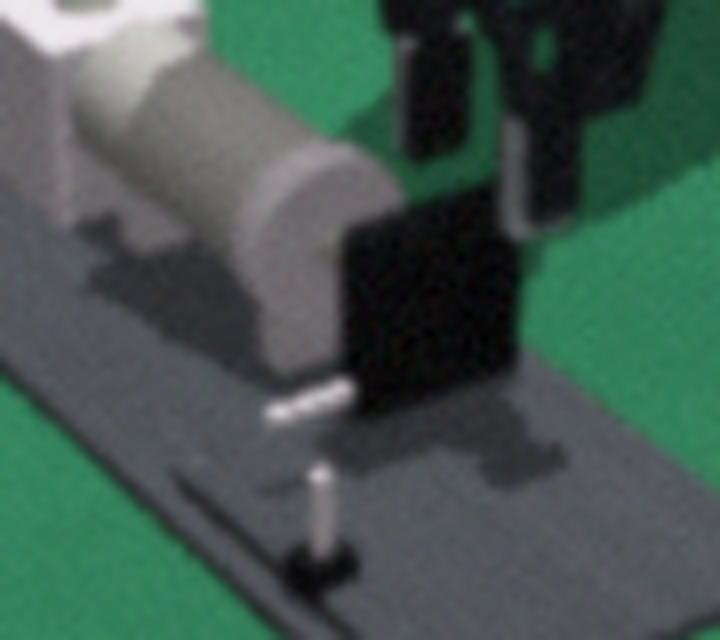

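```bash
python3 -m inch '0 0 0 0 0 -4 0.5;0 0 0 0 10 0 0.5;0 0 0 0 12 0 0.5;0 0 0 0 0 0 0.5;0 0 0 0 0 0 0.5';python3 - <<'E'
from h import *
for n in("scene",):
    c=cam(n)
    u,v=(300,205) if n=="scene" else (330,205)
    k=c["color"][v-40:v+40,u-45:u+45];cv2.imwrite(f"pics/{n}10.png",cv2.resize(k,None,fx=8,fy=8,interpolation=2))
E
```

```text
clock: 19.38
eef_pos: [0.5071, -0.0323, 0.0624]
tool_rot: [-0.564, -0.425, 0.426, 0.565]
ft_force: [-0.2, -0.3, 0.2]
grip_width: 0.0427
```

View pics/scene10.png

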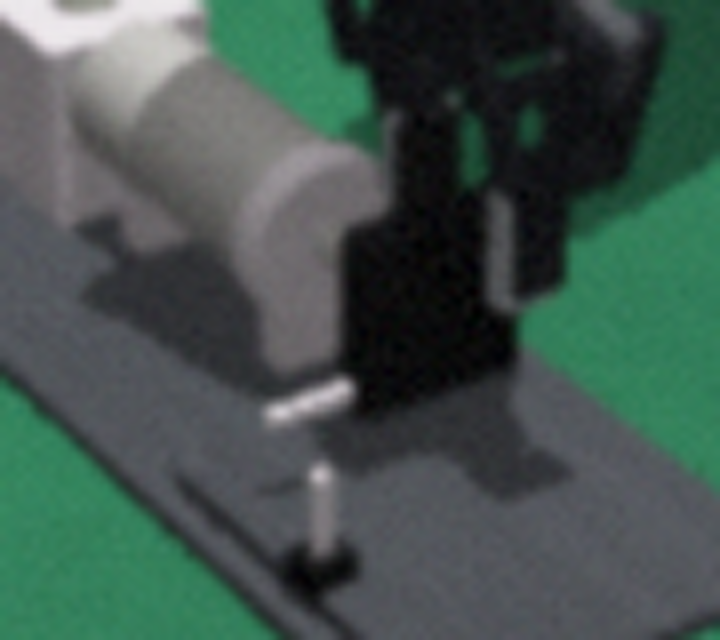

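The handle (crop (430,300)) lies between the fingers: the rear finger is in the gap by the barrel at (420,160), the front one at (525,250). Closing.

```bash
python3 -m inch '0 0 0 0 0 0 0.7;0 0 0 0 0 0 1;0 0 0 0 0 0 1;0 0 0 0 0 0 1;0 0 0 0 0 0 1'; python3 plan.py .5199 -.0357 .0624 1.292
```

```text
clock: 20.05
eef_pos: [0.5077, -0.0324, 0.0632]
tool_rot: [0.565, 0.426, -0.426, -0.565]
ft_force: [-1.7, 0.5, 5.9]
grip_width: 0.0129
t 20.05 p [ 0.5077 -0.0324  0.0632] axes x [0.275 0.961 0.   ] y [ 0.  0. -1.] z [-0.961  0.275 -0.   ] q [-0.06  0.4  -0.25  0.93  0.    0.21] w 0.0129 F [-1.7  0.5  5.9]
turn [0.01 0.01 0.01] shift before turn [  0.2   0.8 -12.7] after turn [  0.2   0.8 -12.7]
turn [ 2.0000e-02 -1.7999e+02 -2.0000e-02] shift before turn [  0.2   0.8 -12.7] after turn [-0.2  0.8 12.7]
```

```bash
python3 -m inch '0 0 0 4 -0.5 0 1;0 0 0 8 0 0 1;0 0 0 8 0 0 1;0 0 0 8 0 0 1;0 0 0 6 0 0 1;0 0 0 4 0 0 1;0 0 0 0 0 0 1;0 0 0 0 0 0 1;0 0 0 0 0 0 1'; python3 plan.py .5199 -.0357 .0624 1.292;python3 - <<'E'
from idx import *
p=np.array(bot.get_obs()["eef_pos"]);print("pump y of tcp",(p-O)@Y*1e3)
for n in("scene","top"):
    c=cam(n)
    u,v=(300,225) if n=="scene" else (330,205)
    k=c["color"][v-40:v+40,u-45:u+45];cv2.imwrite(f"pics/{n}11.png",cv2.resize(k,None,fx=8,fy=8,interpolation=2))
E
```

```text
clock: 21.18
eef_pos: [0.5176, 0.0022, 0.0632]
tool_rot: [0.566, 0.424, -0.426, -0.564]
ft_force: [-3.0, -7.0, 3.7]
grip_width: 0.0127
t 21.18 p [0.5176 0.0022 0.0632] axes x [ 0.276  0.961 -0.004] y [-0.001 -0.004 -1.   ] z [-0.961  0.276 -0.   ] q [ 0.01  0.41 -0.22  0.94 -0.    0.29] w 0.0127 F [-3.  -7.   3.7]
turn [ 0.01 -0.07 -0.24] shift before turn [-35.8   1.  -12.7] after turn [-35.8   0.8 -12.6]
turn [3.7000e-01 1.7993e+02 1.0000e-02] shift before turn [-35.8   1.  -12.7] after turn [35.8  0.8 12.6]
pump y of tcp 108.88824244304416
```

View pics/scene11.png

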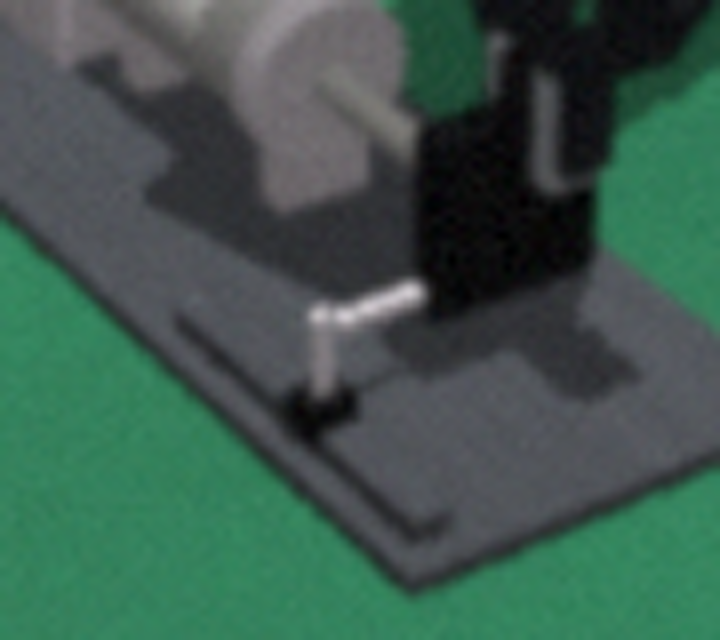

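View pics/top11.png

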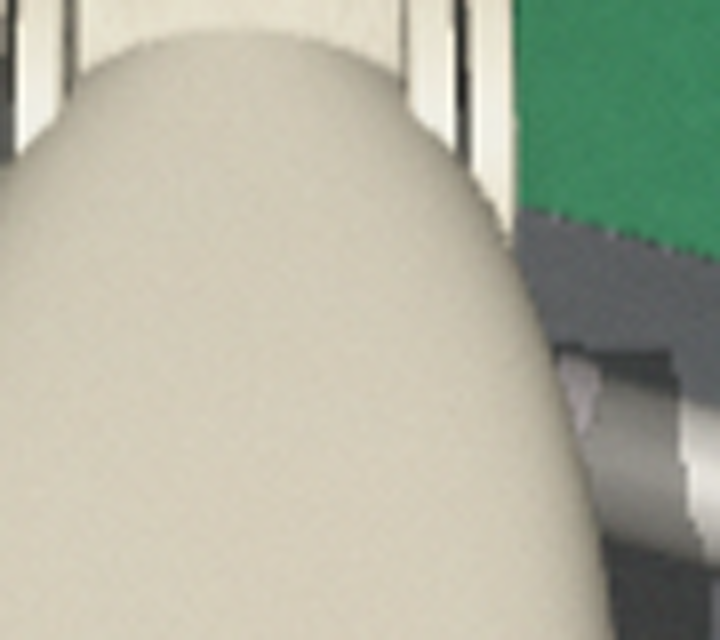

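```bash
python3 - <<'E'
from h import *
c=cam("scene")
k=c["color"][205:245,275:325];cv2.imwrite("pics/s12.png",cv2.resize(k,None,fx=15,fy=15,interpolation=cv2.INTER_CUBIC))
a=cv2.imread("pics/scene0.png")[200:250,270:320];cv2.imwrite("pics/s13.png",cv2.resize(a,None,fx=12,fy=12,interpolation=cv2.INTER_CUBIC))
a=cv2.imread("pics/top0.png")[175:215,305:355];cv2.imwrite("pics/t13.png",cv2.resize(a,None,fx=15,fy=15,interpolation=cv2.INTER_CUBIC))
E
```

```text
(no output)
```

View pics/s12.png

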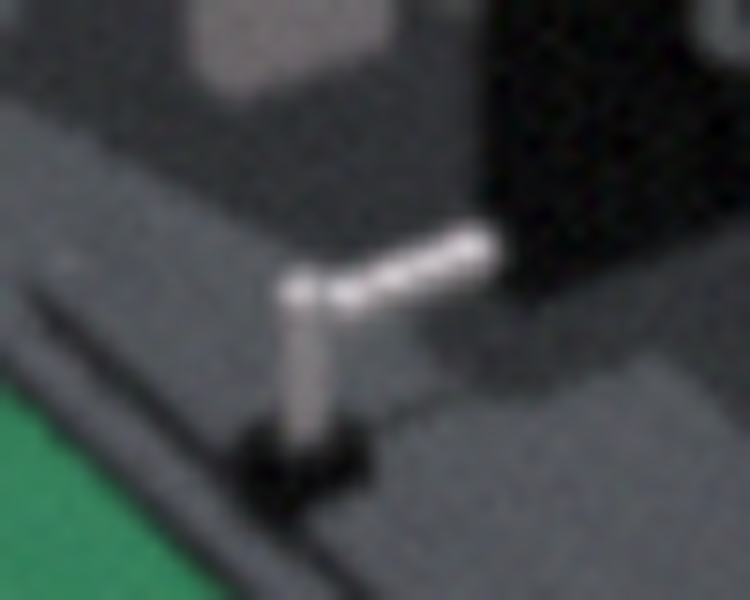

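View pics/s13.png

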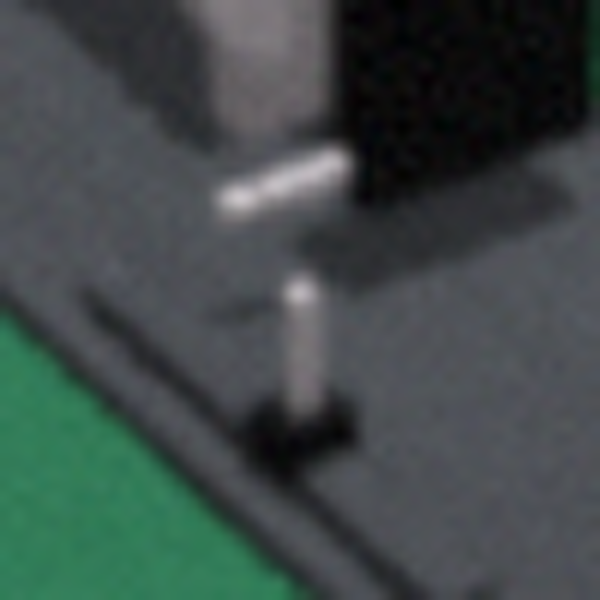

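View pics/t13.png

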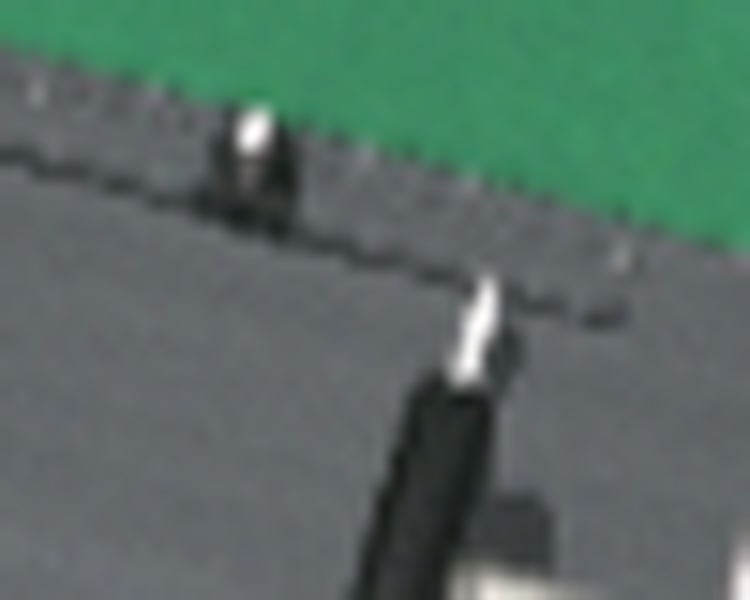

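```bash
cat > b.py <<'E'
from idx import *
from scipy.optimize import least_squares
T,S=cam("top"),cam("scene")
px=lambda u,v,k,ou,ov:np.array([(u+.5)/k-.5+ou,(v+.5)/k-.5+ov])
def pw(q):return O+q[0]*X+q[1]*Y+np.array([0,0,q[2]])
def pr(c,q):return proj(c,[pw(np.array(q)/1e3)])[0]
# camera pixel-bias from pointer tip at handle 0 (top, scene) and in the present picture
bT=px(486,283,15,305,175)-pr(T,(55,73,36)); bS0=px(228,200,12,270,200)-pr(S,(55,73,36)); bS1=px(342,296,15,275,205)-pr(S,(55,109,36))
print("bias px",bT.round(2),bS0.round(2),bS1.round(2))
tT=px(254,130,15,305,175); tS0=px(300,290,12,270,200); tS1=px(300,288,15,275,205)
for nm,bs,ts in(("s0",bS0,tS0),("s1",bS1,tS1),("s0/mean",(bS0+bS1)/2,(tS0+tS1)/2)):
    for b in (0*bT,bT):
        f=least_squares(lambda q:np.r_[pr(T,q)+b-tT,pr(S,q)+bs-ts],[63,117,50]);print(nm,f.x.round(1),"res",f.fun.round(2))
        g=least_squares(lambda q:np.r_[pr(T,(63,q[0],q[1]))+b-tT,pr(S,(63,q[0],q[1]))+bs-ts],[117,50]);print("  x=63:",g.x.round(1),g.fun.round(2))
        g=least_squares(lambda q:np.r_[pr(T,(63,q[0],50))+b-tT,pr(S,(63,q[0],50))+bs-ts],[117]);print("  x=63,z=50:",g.x.round(1),g.fun.round(2))
E
python3 b.py
```

```text
bias px [-0.39  0.14] [-0.35 -1.1 ] [-0.59 -0.8 ]
s0 [ 67.4 117.5  46.2] res [ 0.33 -0.24  0.34  0.06]
  x=63: [116.   44.9] [ 0.43  1.67  1.68 -0.41]
  x=63,z=50: [117.4] [-0.11  1.03  2.05 -2.09]
s0 [ 67.6 117.   46.1] res [ 0.14 -0.1   0.14  0.03]
  x=63: [115.4  44.7] [ 0.24  1.89  1.54 -0.47]
  x=63,z=50: [117.] [-0.32  1.22  1.92 -2.2 ]
s1 [ 67.  117.6  46.9] res [ 0.26 -0.19  0.27  0.05]
  x=63: [116.2  45.6] [ 0.35  1.58  1.5  -0.39]
  x=63,z=50: [117.4] [-0.11  1.03  1.82 -1.81]
s1 [ 67.2 117.1  46.8] res [ 0.07 -0.05  0.07  0.01]
  x=63: [115.6  45.5] [ 0.16  1.79  1.37 -0.44]
  x=63,z=50: [116.9] [-0.31  1.22  1.69 -1.92]
s0/mean [ 67.2 117.5  46.5] res [ 0.3  -0.21  0.3   0.05]
  x=63: [116.1  45.3] [ 0.39  1.63  1.59 -0.4 ]
  x=63,z=50: [117.4] [-0.11  1.03  1.93 -1.95]
s0/mean [ 67.4 117.1  46.4] res [ 0.11 -0.08  0.11  0.02]
  x=63: [115.5  45.1] [ 0.2   1.84  1.45 -0.46]
  x=63,z=50: [116.9] [-0.31  1.22  1.81 -2.06]
```

Every variant of the fit puts the tab at pump y ≈ 115.5–117.5 mm, so index ≈ 43.5 mm. The handle is at about 36 mm now, so it needs about 7.5 mm more.

```bash
python3 -m inch '0 0 0 4 0 0 1;0 0 0 3.5 0 0 1;0 0 0 0 0 0 1;0 0 0 0 0 0 1;0 0 0 0 0 0 1';python3 - <<'E'
from idx import *
p=np.array(bot.get_obs()["eef_pos"]);print("pump y of tcp",(p-O)@Y*1e3)
c=cam("scene")
k=c["color"][200:250,270:330];cv2.imwrite("pics/s14.png",cv2.resize(k,None,fx=12,fy=12,interpolation=cv2.INTER_CUBIC))
print([ (m,[(np.round(d["point"],1).tolist(),round(d["conf"],2)) for d in bot.spot_point(m,"scene")]) for m in("pointer","mark")])
k=c["color"][115:215,210:330];cv2.imwrite("pics/s15.png",cv2.resize(k,None,fx=6,fy=6,interpolation=cv2.INTER_CUBIC))
E
```

```text
clock: 22.05
eef_pos: [0.5196, 0.0092, 0.0632]
tool_rot: [0.566, 0.424, -0.427, -0.564]
ft_force: [-1.5, -8.0, 3.4]
grip_width: 0.0131
pump y of tcp 116.18734210118065
[('pointer', [([297.6, 224.5], 0.73)]), ('mark', [([296.8, 227.5], 0.5)])]
```

View pics/s14.png

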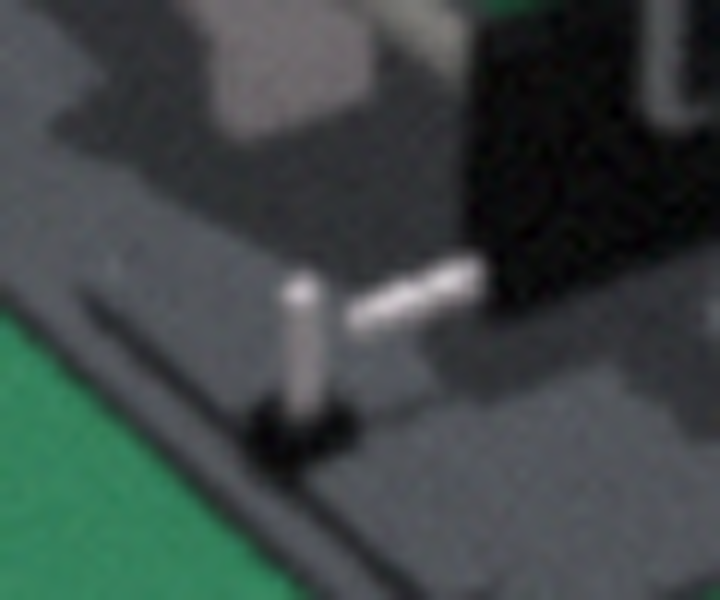

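View pics/s15.png

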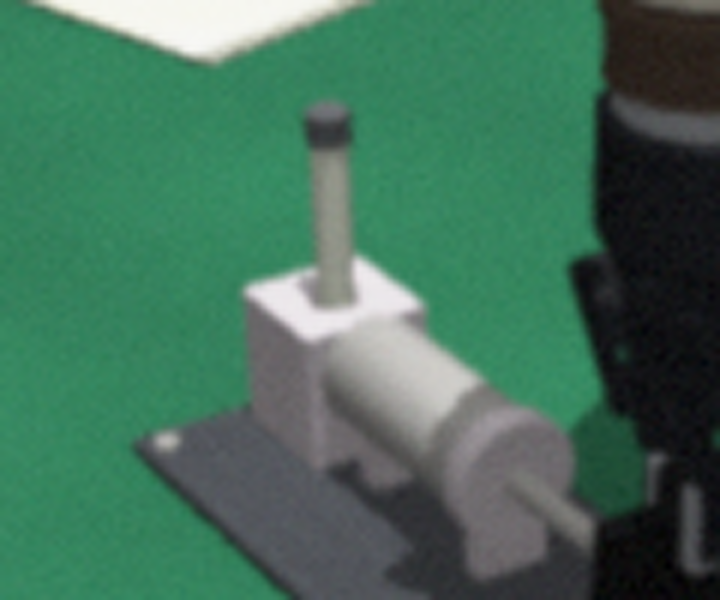

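The pointer (tip at about (299,226)) is now level with the tab, and extended it meets the tab near mark height. The tube is upright and seated. One settle check, then I hand it in.

```bash
python3 -m inch '0 0 0 0 0 0 1;0 0 0 0 0 0 1;0 0 0 0 0 0 1;0 0 0 0 0 0 1'; python3 - <<'E'
from idx import *
p=np.array(bot.get_obs()["eef_pos"]);print("pump y of tcp",(p-O)@Y*1e3, np.abs(bot.get_obs()["joint_vel"]).max())
print(bot.job_done())
E
```

```text
clock: 22.7
eef_pos: [0.5196, 0.0092, 0.0632]
tool_rot: [0.566, 0.424, -0.426, -0.564]
ft_force: [-1.1, -7.0, 4.4]
grip_width: 0.0123
pump y of tcp 116.15941983242708 0.0009490412107243765
the job is handed in; nothing more can be done
None
```

I put the long white tube in the inlet socket and let go of it. I then pulled the pump handle about 43 mm and handed the job in at about 22.7 s, still gripping the handle.

**Tube:** it bottomed out in the socket with about 5.7 N before I released it. The last picture shows it upright in the socket with no finger near it.

**Handle:** at the end the arm was still, with about 7–8 N of spring pull on the wrist. The pointer is at pump y ≈ 116.2 mm.

**Index tab:** my estimates of its position ranged from 115.5 to 117.5 mm, so the pointer should be inside the 6 mm tolerance. The two cameras did not agree fully:
- **Tab offset:** triangulating the tab gave about 67 mm to the side, where the description says 63 mm.
- **Scene camera alone:** taking it with the 63 mm position would put the pointer up to about 5 mm past the mark.
- **Top camera:** the arm hid the pointer and tab at the end, so I could not recheck the final alignment from above.

**Bystanders:** I did not touch the short tubes, meter or can as far as I could tell. I did not measure their positions, or the tab's, again at the end.

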